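# Size the mixed-up centrifuge tube inserts on the plug gauges

### The arm

A 7-joint arm with a two-finger parallel gripper is mounted at the origin on a cart in front of the work surface, level with it; the furniture and walls round the work are solid. World frame = base frame: x ahead of the robot, y to its left, z up, the work surface at z = 0. Lengths are in m, angles in rad, forces in N, time in s.
With the tool pointing down it reaches from about 0.425 to 0.95 m from the base axis. Payload 4.7 kg.
Tool frame: the origin (TCP) lies midway between the tips of the shut fingers; the grasp point (between the pads) lies 19 mm behind it; z points along the fingers, y is the line along which they close (so a half turn about z gives the same grasp; the last joint's range is limited). The gripper opens to 87 mm and grips with 3 to 60 N. Pads are 19 mm wide; open, the fingers measure 117 mm over their backs; the gripper's body (75 mm by 190 mm) begins 51 mm behind the grasp point.
Start: joints at [1.259, 0.469, -0.049, 1.532, 0.024, 1.141, -0.082], TCP at [0.188, -0.648, 0.223] pointing down, gripper open.
Joint ranges: [-2.59, 2.59], [-0.33, 1.99], [-1.39, 1.29], [0.1, 2.45], [-1.04, 4.18], [0.21, 1.99], [-2.66, 2.66]. Speed limits (rad/s): [2.57, 2.57, 3.14, 3.14, 3.14, 3.14, 3.14].

### API

Orientations are given as a rotation vector (axis times angle).
In Python, from plant import readout, imaging, workorder gives the robot as it stands.
- The arm moves only by the shell command python3 -m crank 'ROWS' [OPENING] [FORCE]. ROWS is JSON, a list of rows, each a list of 4 numbers: the shift along the world's x, y, z in cm, then the turn about the world's z in rad. A call has 1 to 20 rows; each row is the pose to reach, as a shift and turn from the pose commanded when the call began; what a row does not reach only later rows make up. A row lasts 1/12 s, in which the tool goes at most 41.7 mm and 7.16 degrees, less where a joint would pass 70% of its speed; a pose out of reach is approached as far as the arm can. A call with a gripper value outside its range is refused whole. OPENING is the closure, from 0 (fully open) to 1 (shut), set as the call begins (- or left out, the last holds). The fingers move at their own pace and stop on an object; FORCE is the grip in N (left out, the last holds). Time passes only in rows, so rows that repeat a pose let the fingers close. It gives the time, the measured TCP pose, the force, the opening and the grip force at its end, in the units of the state.
- readout.observe(): the state, without advancing time (a new reading comes with each control period).
- imaging.read_camera(name): name is "side" or "top" or "wrist"; returns a dict with "color" (420x560x3 uint8, blue, green, red), "K" (3x3 intrinsics, pixels), "k1" (the pictures are not rectified: a ray, as slopes to the right and down, at radius r is drawn at 1 + k1 r^2 times it, then the intrinsics apply), "R" (3x3) and "t" (3): a world point X has camera coordinates R X + t; the wrist camera has in their place "T_tool_cam" (4x4, takes a point from camera to tool coordinates, whose origin is the TCP and whose axes are the flange's). Camera axes: x right, y down, z forward; pixel columns grow to the right and rows downward; lengths in m; the calibration is good to about 2 mm. A picture is of the moment at which its call begins: read the wrist's pose just before it. There is no depth.
- workorder.job_done(): hands the job in; it is judged then, once.
The state is a dict: "t": time; "qpos": joint angles; "qvel": joint speeds; "effort": joint torques, N m; "eef_pos": TCP position; "ee_rot": TCP orientation; "contact_force": force on the tool from outside, world axes, zero at the start; "wrist_torque": the same for the moment, N m; "grip_width": opening from 0.0 (shut) to 1.0 (fully open); "grasp_force": force on a finger pad.
Only numpy, scipy, OpenCV 4.12 (cv2) and the standard library are available. Lean on these libraries where they do the work, as an engineer would, in place of code of your own. Each camera call takes 0.05 s, during which the arm holds its last target. There are 200 camera calls.

### The job

The three square tube inserts got mixed up in the autoclave and one has shrunk. Size each on the two bench plug gauges by sliding it along the level pins, without forcing it: leave the insert that goes right up to the flange on the thick pin there, leave the one that goes home only on the thin pin pushed right up to that flange, and put the one that goes onto neither pin in the open bin. Let go of everything and do not disturb the other things on the bench.

Things in the scene. Friction and masses are not known exactly. Their poses are not given: they have to be found in the camera images.
- thick_gauge: the thick gauge, fixed, like the thin one but for its pin: grey sole plate 116 x 60 x 10 mm, on its far half a grey block 54 mm wide, 85 mm high, from which a level steel pin 20.3 mm thick juts 45 mm towards the robot, its axis 60 mm above the worktop. Origin under the plate's middle; x along the pin from tip to block (inserts are pushed along +x), z up. Either gauge may be the left one.
- thick_gauge_face (a point): root of this pin: its axis at the face of the flange (disc of 34 mm diameter before the block), 8 mm along x from the gauge's origin; axes as the gauge's. The pin is 20.3 mm in diameter for 40 mm from here, then tapers to 11.3 mm at its tip. An insert pushed home has its end on the flange and its middle 25 mm from here; one too narrow stops on the taper: middle about 63 mm (18.5 mm bore) or 68 mm (15 mm bore) from here.
- thick_gauge_tip (a point): free end of the thick pin, on its axis, 45 mm from the flange; axes as the gauge's. Only the 22 mm bore goes onto this pin, with 0.85 mm clear all round: held a little off the axis it, too, catches on the taper, so a stop there proves a misfit only after feeling about sideways and up and down.
- thin_gauge: the thin gauge, fixed, like the thick one but for its pin: grey sole plate 116 x 60 x 10 mm, on its far half a grey block 54 mm wide, 85 mm high, from which a level steel pin 16.8 mm thick juts 45 mm towards the robot, its axis 60 mm above the worktop. Origin under the plate's middle; x along the pin from tip to block (inserts are pushed along +x), z up. Either gauge may be the left one.
- thin_gauge_face (a point): root of this pin: its axis at the face of the flange (disc of 34 mm diameter before the block), 8 mm along x from the gauge's origin; axes as the gauge's. The pin is 16.8 mm in diameter for 40 mm from here, then tapers to 7.8 mm at its tip. An insert pushed home has its end on the flange and its middle 25 mm from here; one too narrow stops on the taper: middle about 63 mm (15 mm bore) from here.
- thin_gauge_tip (a point): free end of the thin pin, on its axis, 45 mm from the flange; axes as the gauge's. The 18.5 mm bore (0.85 mm clear all round) goes onto this pin but not onto the thick one; the 22 mm bore goes onto it loosely but belongs on the thick one; the 15 mm bore goes onto neither.
- insert_a: square tube insert, grey plastic: a block 50 mm long, 34 x 34 mm outside, with a round bore right through it lengthwise; about 60 g, lying on a long side. Origin in its very middle (on the bore's axis, 17 mm above what it lies on), x along the bore; both ends alike. Outside and at the mouths (24 mm wide, 3 mm deep) the three are alike; behind the mouths one bore is 15, one 18.5, one 22 mm. Any of them may be any.
- insert_b: square tube insert, grey plastic: a block 50 mm long, 34 x 34 mm outside, with a round bore right through it lengthwise; about 60 g, lying on a long side. Origin in its very middle (on the bore's axis, 17 mm above what it lies on), x along the bore; both ends alike. Outside and at the mouths (24 mm wide, 3 mm deep) the three are alike; behind the mouths one bore is 15, one 18.5, one 22 mm. Any of them may be any.
- insert_c: square tube insert, grey plastic: a block 50 mm long, 34 x 34 mm outside, with a round bore right through it lengthwise; about 60 g, lying on a long side. Origin in its very middle (on the bore's axis, 17 mm above what it lies on), x along the bore; both ends alike. Outside and at the mouths (24 mm wide, 3 mm deep) the three are alike; behind the mouths one bore is 15, one 18.5, one 22 mm. Any of them may be any.
- bin: open steel bin for the shrunk insert, fixed, 96 mm (its x) by 104 mm (its y), walls 3 mm thick and 36 mm high, floor 3 mm thick. Origin under its middle. It stands left of the gauges, with or without an insert between.
- petri_dish: lidded petri dish, 93 mm in diameter, 17 mm high, a bystander; origin under its middle
- marker: marker pen, 135 mm long, 16 mm thick, a bystander lying behind inserts; origin under its middle
- pen: ball pen, 142 mm long, 10 mm thick, a bystander lying before the gauges; origin near its middle
- sticky_pad: pad of sticky notes, 78 x 78 x 10 mm, a bystander; origin under its middle
- microscope_left: microscope, fixed, between the gauges and the right part of the worktop, about 0.25 m deep, 0.14 m wide and 0.35 m tall, its eyepieces towards the robot: carry things round in front of it, not through it; origin under its middle
- alcohol_bottle: brown bottle with a ribbed cap, 47 mm in diameter, 88 mm high, a bystander; origin under its middle

How it is judged:
At the end, for the whole second after the job is handed in: One insert sits home on the thick pin, another on the thin pin (middle at most 28.5 mm from the flange, within 4 mm of the axis, in line within 0.12 rad); the third lies on the floor of the bin (middle within 35 mm of the bin's in x, 38 mm in y, below 34 mm); all let go and at rest ((((x of insert_a in the frame of thick_gauge_face between -0.0285 and -0.02 m and y of insert_a in the frame of thick_gauge_face between -0.004 and 0.004 m and z of insert_a in the frame of thick_gauge_face between -0.004 and 0.004 m and angle between the x axis of insert_a and the x axis of thick_gauge_face, either way round below 0.12 rad) and (x of insert_b in the frame of thin_gauge_face between -0.0285 and -0.02 m and y of insert_b in the frame of thin_gauge_face between -0.004 and 0.004 m and z of insert_b in the frame of thin_gauge_face between -0.004 and 0.004 m and angle between the x axis of insert_b and the x axis of thin_gauge_face, either way round below 0.12 rad) and (x of insert_c in the frame of bin between -0.035 and 0.035 m and y of insert_c in the frame of bin between -0.038 and 0.038 m and z of insert_c in the frame of bin below 0.034 m)) or ((x of insert_a in the frame of thick_gauge_face between -0.0285 and -0.02 m and y of insert_a in the frame of thick_gauge_face between -0.004 and 0.004 m and z of insert_a in the frame of thick_gauge_face between -0.004 and 0.004 m and angle between the x axis of insert_a and the x axis of thick_gauge_face, either way round below 0.12 rad) and (x of insert_c in the frame of thin_gauge_face between -0.0285 and -0.02 m and y of insert_c in the frame of thin_gauge_face between -0.004 and 0.004 m and z of insert_c in the frame of thin_gauge_face between -0.004 and 0.004 m and angle between the x axis of insert_c and the x axis of thin_gauge_face, either way round below 0.12 rad) and (x of insert_b in the frame of bin between -0.035 and 0.035 m and y of insert_b in the frame of bin between -0.038 and 0.038 m and z of insert_b in the frame of bin below 0.034 m)) or ((x of insert_b in the frame of thick_gauge_face between -0.0285 and -0.02 m and y of insert_b in the frame of thick_gauge_face between -0.004 and 0.004 m and z of insert_b in the frame of thick_gauge_face between -0.004 and 0.004 m and angle between the x axis of insert_b and the x axis of thick_gauge_face, either way round below 0.12 rad) and (x of insert_a in the frame of thin_gauge_face between -0.0285 and -0.02 m and y of insert_a in the frame of thin_gauge_face between -0.004 and 0.004 m and z of insert_a in the frame of thin_gauge_face between -0.004 and 0.004 m and angle between the x axis of insert_a and the x axis of thin_gauge_face, either way round below 0.12 rad) and (x of insert_c in the frame of bin between -0.035 and 0.035 m and y of insert_c in the frame of bin between -0.038 and 0.038 m and z of insert_c in the frame of bin below 0.034 m)) or ((x of insert_b in the frame of thick_gauge_face between -0.0285 and -0.02 m and y of insert_b in the frame of thick_gauge_face between -0.004 and 0.004 m and z of insert_b in the frame of thick_gauge_face between -0.004 and 0.004 m and angle between the x axis of insert_b and the x axis of thick_gauge_face, either way round below 0.12 rad) and (x of insert_c in the frame of thin_gauge_face between -0.0285 and -0.02 m and y of insert_c in the frame of thin_gauge_face between -0.004 and 0.004 m and z of insert_c in the frame of thin_gauge_face between -0.004 and 0.004 m and angle between the x axis of insert_c and the x axis of thin_gauge_face, either way round below 0.12 rad) and (x of insert_a in the frame of bin between -0.035 and 0.035 m and y of insert_a in the frame of bin between -0.038 and 0.038 m and z of insert_a in the frame of bin below 0.034 m)) or ((x of insert_c in the frame of thick_gauge_face between -0.0285 and -0.02 m and y of insert_c in the frame of thick_gauge_face between -0.004 and 0.004 m and z of insert_c in the frame of thick_gauge_face between -0.004 and 0.004 m and angle between the x axis of insert_c and the x axis of thick_gauge_face, either way round below 0.12 rad) and (x of insert_a in the frame of thin_gauge_face between -0.0285 and -0.02 m and y of insert_a in the frame of thin_gauge_face between -0.004 and 0.004 m and z of insert_a in the frame of thin_gauge_face between -0.004 and 0.004 m and angle between the x axis of insert_a and the x axis of thin_gauge_face, either way round below 0.12 rad) and (x of insert_b in the frame of bin between -0.035 and 0.035 m and y of insert_b in the frame of bin between -0.038 and 0.038 m and z of insert_b in the frame of bin below 0.034 m)) or ((x of insert_c in the frame of thick_gauge_face between -0.0285 and -0.02 m and y of insert_c in the frame of thick_gauge_face between -0.004 and 0.004 m and z of insert_c in the frame of thick_gauge_face between -0.004 and 0.004 m and angle between the x axis of insert_c and the x axis of thick_gauge_face, either way round below 0.12 rad) and (x of insert_b in the frame of thin_gauge_face between -0.0285 and -0.02 m and y of insert_b in the frame of thin_gauge_face between -0.004 and 0.004 m and z of insert_b in the frame of thin_gauge_face between -0.004 and 0.004 m and angle between the x axis of insert_b and the x axis of thin_gauge_face, either way round below 0.12 rad) and (x of insert_a in the frame of bin between -0.035 and 0.035 m and y of insert_a in the frame of bin between -0.038 and 0.038 m and z of insert_a in the frame of bin below 0.034 m))) and contact force between each of insert_a, insert_b, insert_c and the fingers below 0.1 N and linear speed of each of insert_a, insert_b, insert_c below 0.02 m/s); the robot touches nothing.
It fails at once if an insert is forced on a gauge (more than 40 N) (contact force between any of insert_a, insert_b, insert_c and thick_gauge above 40 N or contact force between any of insert_a, insert_b, insert_c and thin_gauge above 40 N).
It fails at once if a bystander (petri dish, marker, pen, pad, bottle) is moved by more than 25 mm (distance of any of petri_dish, marker, pen, sticky_pad, alcohol_bottle from where it was at the start of the episode above 0.025 m).
It also fails if it takes over 72 s, if anything falls off the work surface, if the arm or the gripper's body presses on something with over 40 N, if the wrist force passes 120 N, or if a joint passes its speed limit or range.

## Working session

There is one attempt and no reset: what is moved stays moved. The work goes in short steps, Python scripts to look and compute and a shell command to move; the robot and the scene stay as the last step left them, time stands still between calls to the robot, and variables do not carry over. Pictures are saved under pics/ and viewed, at most 10 in all, crops included, and the job is handed in when it is done.

```bash
mkdir -p pics; ls; python3 - <<'E'
from plant import readout, imaging
import cv2,numpy as np
print(readout.observe())
for n in ("top","side"):
    c=imaging.read_camera(n); cv2.imwrite(f"pics/{n}0.png",cv2.resize(c["color"],None,fx=1.42,fy=1.42,interpolation=cv2.INTER_CUBIC)); print(n,c["K"],c["k1"],c["R"],c["t"])
    np.savez(f"{n}.npz",**c)
E
```

```text
pics
{'t': 0.0, 'qpos': array([ 1.25908638,  0.46944439, -0.04855184,  1.53371677,  0.02411163,
        1.14097929, -0.08231533]), 'qvel': array([ 2.04801039e-05,  4.74727963e-04,  1.45558551e-04,  2.15196806e-03,
       -6.19366744e-04,  2.08908912e-03,  2.34207154e-04]), 'effort': array([ 6.70204427e-04, -5.07973981e+01, -8.02176073e-02, -2.36152053e+01,
       -6.12295652e-02,  3.80662666e-02,  1.92156767e-04]), 'eef_pos': array([ 0.18817398, -0.64760867,  0.22148764]), 'ee_rot': array([-3.10833378e+00, -4.42460388e-01,  5.92409224e-04]), 'contact_force': array([ 0.78260157,  0.13695648, -0.12362944]), 'wrist_torque': array([0.03345657, 0.02748566, 0.00297092]), 'grasp_force': 0.0, 'grip_width': 1.0000784857146594}
top [[537.30099583   0.         282.72389602]
 [  0.         537.30099583 218.73100248]
 [  0.           0.           1.        ]] -0.015438422978234657 [[ 0.02551505 -0.99951116 -0.018067  ]
 [-0.99821737 -0.02449827 -0.05442353]
 [ 0.05395431  0.01942342 -0.99835448]] [-0.01005728  0.5790341   1.76598482]
side [[460.41052172   0.         287.48978788]
 [  0.         460.41052172 212.30545877]
 [  0.           0.           1.        ]] 0.02146456861458695 [[-0.50859477 -0.86099767 -0.00379069]
 [-0.56261419  0.33566471 -0.75550941]
 [ 0.65176424 -0.38211544 -0.65512683]] [0.26994752 0.38782793 0.82255344]
```

View pics/top0.png

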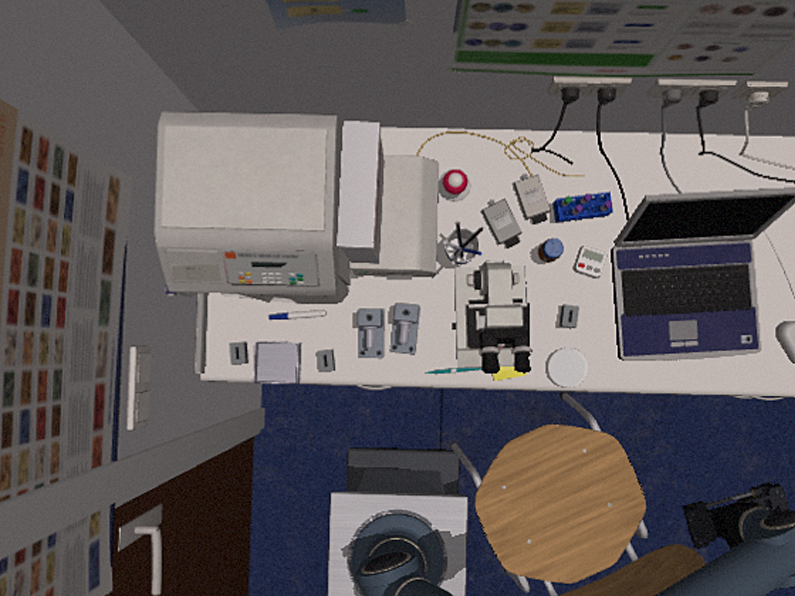

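View pics/side0.png

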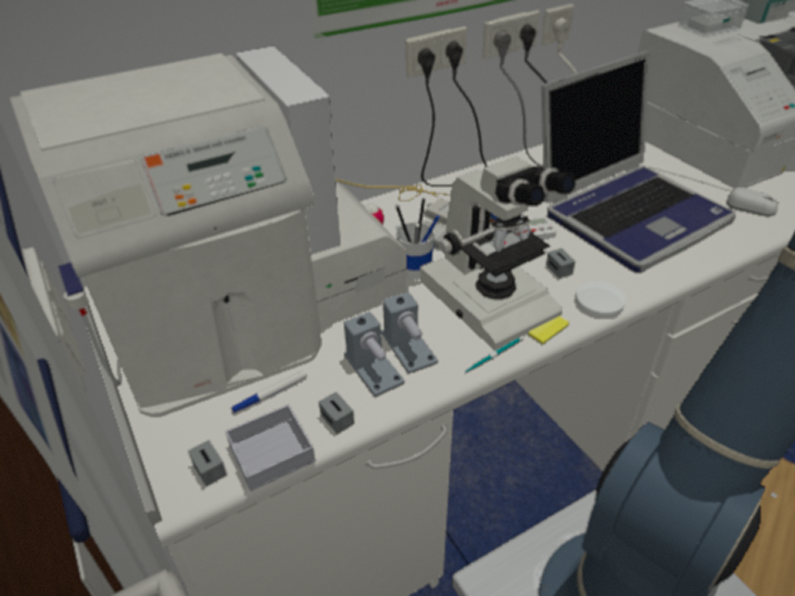

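The top picture shows the gauges at (370,333) and (405,328), inserts at (238,352), (325,360) and (568,316), the bin at (277,362), the petri dish at (567,367) and the pen at (450,371). The side view agrees with this.

```bash
cat > h.py <<'E'
import numpy as np, cv2
from scipy.spatial.transform import Rotation as Ro
def dirs(c,uv):
    K=c["K"]; s=(np.atleast_2d(uv).astype(float)-[K[0,2],K[1,2]])/[K[0,0],K[1,1]]
    u=s.copy()
    for _ in range(10): u=s/(1+float(c["k1"])*(u**2).sum(1,keepdims=True))
    return np.c_[u,np.ones(len(u))]
def pose(c,st=None):
    if "R" in c: R=np.array(c["R"]);t=np.array(c["t"]); return R.T,-R.T@t
    T=np.array(c["T_tool_cam"]); Rt=Ro.from_rotvec(st["ee_rot"]).as_matrix()
    return Rt@T[:3,:3], Rt@T[:3,3]+st["eef_pos"]
def hit(c,uv,z,st=None):
    Rw,o=pose(c,st); d=dirs(c,uv)@Rw.T
    return o+d*((np.atleast_1d(z)-o[2])/d[:,2])[:,None]
def proj(c,X,st=None):
    Rw,o=pose(c,st); p=(np.atleast_2d(X)-o)@Rw; u=p[:,:2]/p[:,2:]
    u=u*(1+float(c["k1"])*(u**2).sum(1,keepdims=True))
    return u*[c["K"][0,0],c["K"][1,1]]+[c["K"][0,2],c["K"][1,2]]
E
python3 - <<'E'
from h import *
np.set_printoptions(precision=4,suppress=True)
t=dict(np.load("top.npz"));s=dict(np.load("side.npz"))
n=["insL","insM","insR","bin","gL plate near end","gR plate near","gLblock top","gRblock top","dish","scope front","pen l","pen r"]
uv=np.array([(238,352),(325,360),(568,316),(277,362),(370,354),(404,349),(371,317),(406,311),(567,367),(492,372),(428,373),(480,370)])/1.42
z=np.array([.034,.034,.034,.036,.01,.01,.085,.085,.017,.0,.005,.005])
for a,b in zip(n,hit(t,uv,z)): print(a,b)
# side
uv=np.array([(207,462),(336,412),(561,262),(270,447),(598,300)])/1.42
print(hit(s,uv,[.017,.017,.017,.036,.017]))
a=cv2.resize(t["color"][200:280,150:310],None,fx=4,fy=4,interpolation=cv2.INTER_CUBIC)
b=cv2.resize(s["color"][190:350,120:320],None,fx=3.2,fy=3.2,interpolation=cv2.INTER_CUBIC)
cv2.imwrite("pics/t1.png",a);cv2.imwrite("pics/s1.png",b)
E
```

```text
insL [0.4729 0.38   0.034 ]
insM [0.4596 0.1776 0.034 ]
insR [ 0.5751 -0.3797  0.034 ]
bin [0.4522 0.2882 0.036 ]
gL plate near end [0.476  0.0755 0.01  ]
gR plate near [ 0.4897 -0.0037  0.01  ]
gLblock top [0.5593 0.0711 0.085 ]
gRblock top [ 0.5747 -0.0071  0.085 ]
dish [ 0.4576 -0.3824  0.017 ]
scope front [ 0.4412 -0.2109  0.    ]
pen l [ 0.4352 -0.0611  0.005 ]
pen r [ 0.4453 -0.1823  0.005 ]
[[ 0.4712  0.3817  0.017 ]
 [ 0.4586  0.1763  0.017 ]
 [ 0.5772 -0.3898  0.017 ]
 [ 0.434   0.2946  0.036 ]
 [ 0.4497 -0.3717  0.017 ]]
```

View pics/s1.png

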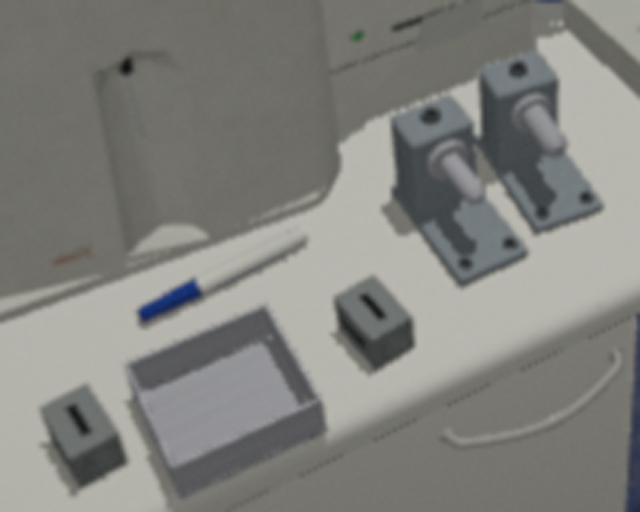

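The side crop shows both pins, with each insert's long axis roughly towards the robot and the bin between inserts L and M. I'll start with the isolated right insert and look at it with the wrist camera.

```bash
python3 -m crank '[[31,26.3,0,-0.283],[31,26.3,0,-0.283],[31,26.3,0,-0.283],[31,26.3,0,-0.283],[31,26.3,0,-0.283],[31,26.3,0,-0.283],[31,26.3,0,-0.283],[31,26.3,0,-0.283],[31,26.3,0,-0.283],[31,26.3,0,-0.283],[31,26.3,0,-0.283],[31,26.3,0,-0.283]]' 0 20
cat > snap.py <<'E'
import sys; from h import *; from plant import readout, imaging
st=readout.observe(); c=imaging.read_camera("wrist")
np.savez(sys.argv[1]+".npz",**c,ee_rot=st["ee_rot"],eef_pos=st["eef_pos"])
cv2.imwrite("pics/"+sys.argv[1]+".png",cv2.resize(c["color"],None,fx=1.42,fy=1.42,interpolation=cv2.INTER_CUBIC))
np.set_printoptions(precision=4,suppress=True)
print(c["K"],c["k1"],c["T_tool_cam"],st["eef_pos"],Ro.from_rotvec(st["ee_rot"]).as_matrix())
E
python3 snap.py w1
```

```text
t: 1.1
eef_pos: [0.5001, -0.3826, 0.222]
ee_rot: [-3.14, -0.008, 0.001]
contact_force: [-0.4, -1.6, -1.2]
grip_width: 0.998
grasp_force: 0.0
[[328.6742   0.     281.0096]
 [  0.     328.6742 206.168 ]
 [  0.       0.       1.    ]] -0.0535399754764141 [[-0.0002 -0.9607 -0.2776  0.0781]
 [ 1.      0.0001 -0.0009  0.0005]
 [ 0.0009 -0.2776  0.9607 -0.1613]
 [ 0.      0.      0.      1.    ]] [ 0.5001 -0.3826  0.222 ] [[ 1.      0.0052 -0.0004]
 [ 0.0052 -1.      0.0012]
 [-0.0004 -0.0012 -1.    ]]
```

View pics/w1.png

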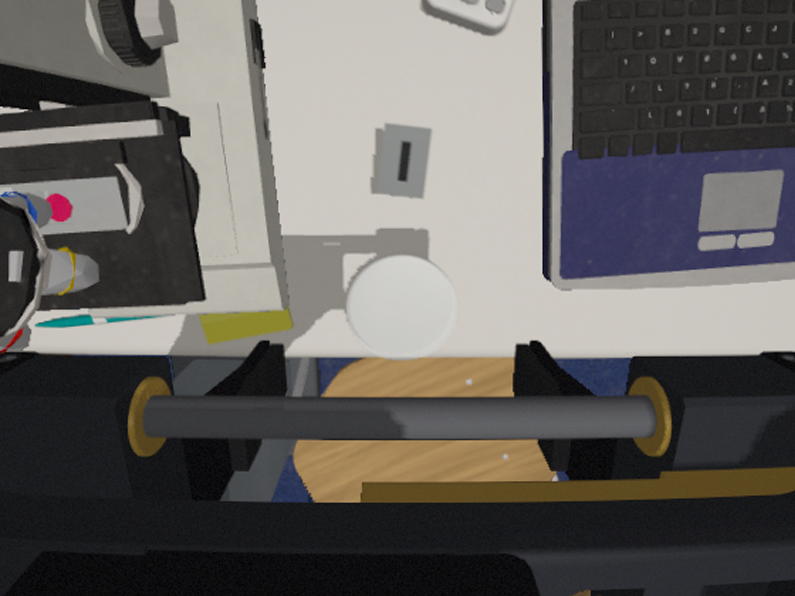

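The wrist view shows insert R with its top face at about (386-431, 124-198) and its slot running (407,141)→(403,180). The dish is in front of it at (402,306) and the pen lies at (40..175,320).

```bash
cat > top.py <<'E'
# top.py npz z  u,v ... : world hits (px of the 1.42 picture)
import sys; from h import *
c=dict(np.load(sys.argv[1]+".npz")); np.set_printoptions(precision=4,suppress=True)
uv=np.array([tuple(map(float,a.split(","))) for a in sys.argv[3:]])/1.42
P=hit(c,uv,float(sys.argv[2]),c); print(P,"mean",P.mean(0))
E
python3 top.py w1 .034 407,141 403,180 386,123.5 431,127.5 424,198 379,193
python3 - <<'E'
from h import *
c=cv2.imread("pics/w1.png")[90:230,340:460]; cv2.imwrite("pics/w1c.png",cv2.resize(c,None,fx=4,fy=4,interpolation=cv2.INTER_CUBIC))
E
```

```text
[[ 0.5904 -0.3878  0.034 ]
 [ 0.563  -0.3852  0.034 ]
 [ 0.6023 -0.3728  0.034 ]
 [ 0.5997 -0.4048  0.034 ]
 [ 0.5501 -0.4007  0.034 ]
 [ 0.5536 -0.3676  0.034 ]] mean [ 0.5765 -0.3865  0.034 ]
```

View pics/w1c.png

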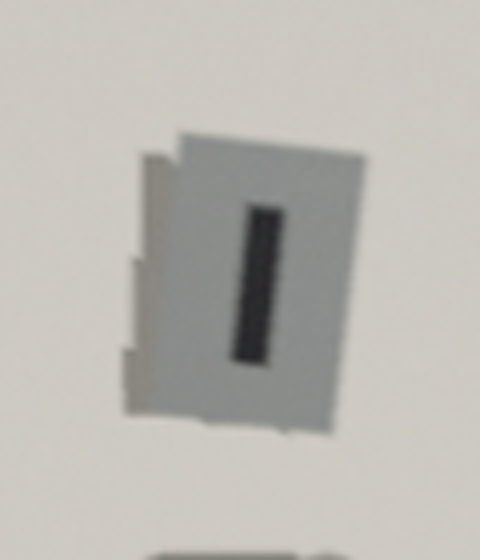

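```bash
python3 -m crank '[[7.65,-0.4,-5,-0.105],[7.65,-0.4,-10,-0.105],[7.65,-0.4,-14,-0.105],[7.65,-0.4,-17,-0.105],[7.65,-0.4,-19.5,-0.105],[7.65,-0.4,-21,-0.105],[7.65,-0.4,-21.6,-0.105],[7.65,-0.4,-21.6,-0.105],[7.65,-0.4,-21.6,-0.105]]' 0 30; python3 -m crank '[[0,0,0,0],[0,0,0,0],[0,0,0,0],[0,0,0,0],[0,0,0,0],[0,0,0,0]]' 1 30
```

```text
t: 1.9
eef_pos: [0.5747, -0.3912, 0.0079]
ee_rot: [3.135, -0.168, 0.002]
contact_force: [0.5, 0.4, 0.2]
grip_width: 0.994
grasp_force: 0.0
t: 2.4
eef_pos: [0.5751, -0.3892, 0.007]
ee_rot: [3.137, -0.165, 0.001]
contact_force: [0.9, 0.3, 0.0]
grip_width: 0.632
grasp_force: 0.0
```

```bash
python3 -m crank '[[0,0,0,0],[0,0,0,0],[0,0,0,0],[0,0,0,0],[0,0,0,0],[0,0,0,0],[0,0,0,0]]' 1 30
```

```text
t: 2.98
eef_pos: [0.575, -0.3891, 0.0066]
ee_rot: [-3.137, 0.165, -0.0]
contact_force: [-0.2, 0.4, 0.4]
grip_width: 0.387
grasp_force: 30.0
```

```bash
python3 -m crank '[[0,0,3,0],[-1,0,7,0],[-3,0,11,0],[-5,0,15,0],[-7,0,19,0],[-9,0,23,0],[-11,0,27,0],[-12,0,31,0],[-12.5,0,35,0],[-13,0,38.5,0],[-13,2,38.5,0],[-13,4,38.5,0],[-13,4,38.5,0]]' 1 30
```

```text
t: 4.07
eef_pos: [0.4459, -0.3455, 0.3934]
ee_rot: [-3.137, 0.158, -0.005]
contact_force: [0.4, 0.0, -0.4]
grip_width: 0.385
grasp_force: 30.0
```

```bash
python3 -m crank '[[-2.6,4,0,0.1],[-2.6,8,0,0.1],[-2.6,12,0,0.1],[-2.6,16,0,0.1],[-2.6,20,0,0.1],[-2.6,24,0,0.1],[-2.6,28,0,0.1],[-2.6,32,0,0.1],[-2.6,36,0,0.1],[-2.6,38,-4,0.1],[-2.6,38,-8,0.1],[-2.6,38,-12,0.1],[-2.6,38,-16,0.1],[-2.6,38,-20,0.1],[-2.6,38,-22,0.1],[-2.6,38,-22,0.1],[-2.6,38,-22,0.1],[-2.6,38,-22,0.1]]' 1 30; python3 snap.py w2
```

```text
t: 5.57
eef_pos: [0.4203, 0.0308, 0.1729]
ee_rot: [-3.141, 0.009, -0.004]
contact_force: [1.4, -0.1, -0.2]
grip_width: 0.39
grasp_force: 30.0
[[328.6742   0.     281.0096]
 [  0.     328.6742 206.168 ]
 [  0.       0.       1.    ]] -0.0535399754764141 [[-0.0002 -0.9607 -0.2776  0.0781]
 [ 1.      0.0001 -0.0009  0.0004]
 [ 0.0009 -0.2776  0.9607 -0.1613]
 [ 0.      0.      0.      1.    ]] [0.4203 0.0308 0.1729] [[ 1.     -0.0055  0.0028]
 [-0.0055 -1.      0.0001]
 [ 0.0028 -0.0001 -1.    ]]
```

View pics/w2.png

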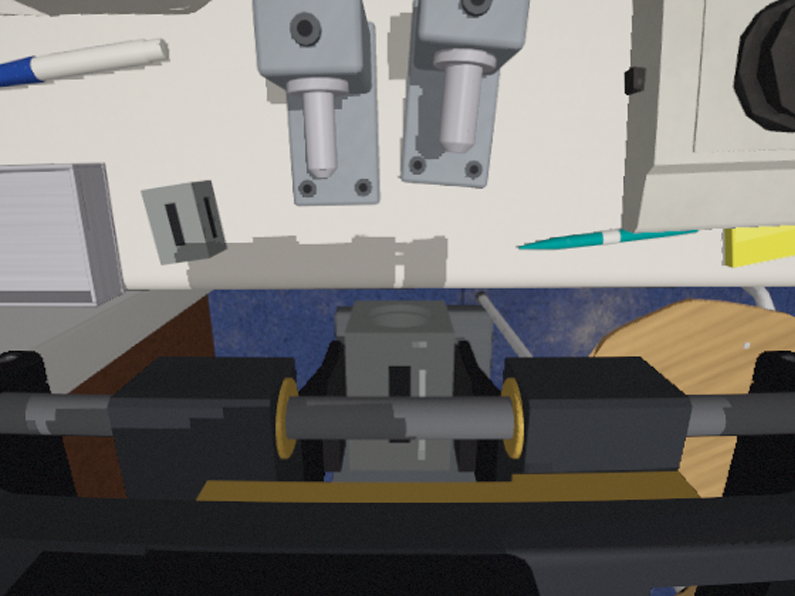

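The right gauge is the thick one: its pin is about 38 px wide at (462,110), against about 28 px for the left pin at (320,130). The insert is held squarely, and I'll enlarge the pins.

```bash
python3 - <<'E'
from h import *
c=dict(np.load("w2.npz"))["color"][28:146,188:358]; cv2.imwrite("pics/w2c.png",cv2.resize(c,None,fx=4.7,fy=4.7,interpolation=cv2.INTER_CUBIC))
E
```

```text
(no output)
```

View pics/w2c.png

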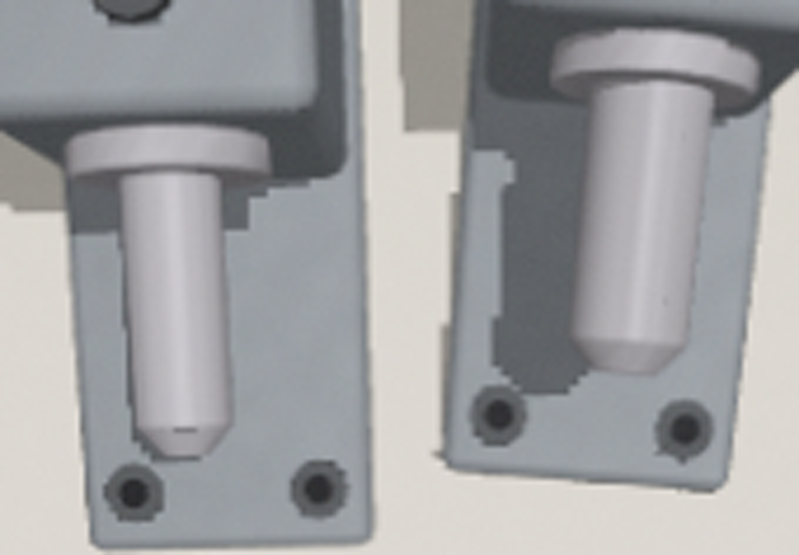

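```bash
python3 - <<'E'
from h import *
np.set_printoptions(precision=4,suppress=True)
c=dict(np.load("w2.npz"))
f=lambda q:np.array(q)/4.7+[188,28]-.5+.5/4.7
for n,q in (("thin",[(170,180),(184,425),(67,172),(270,168)]),("thick",[(652,95),(630,338),(552,76),(758,92)])):
    P=hit(c,f(q),.06,c); d=P[0]-P[1]; print(n,P,"yaw",np.arctan2(d[1],d[0]),"flange dia",np.linalg.norm(P[2]-P[3]))
# plate yaw from plate long edges (z .01)
for n,q in (("thinplate",[(357,20),(372,530),(92,540)]),("thickplate",[(770,110),(724,480),(448,462)])):
    P=hit(c,f(q),.01,c); d=P[0]-P[1]; print(n,P,"yaw",np.arctan2(d[1],d[0]),"w",np.linalg.norm(P[1]-P[2]))
# holes mid of plates
for q in ([(134,492),(318,489)],[(498,414),(685,430)]): print(hit(c,f(q),.01,c).mean(0))
# insert far end, held: center from geometry
st=c; R=Ro.from_rotvec(c["ee_rot"]).as_matrix(); print(np.arctan2(R[1,0],R[0,0]))
E
```

```text
thin [[0.5339 0.0748 0.06  ]
 [0.4941 0.0742 0.06  ]
 [0.5354 0.0919 0.06  ]
 [0.5356 0.058  0.06  ]] yaw 0.013973963191428978 flange dia 0.03388678437640402
thick [[ 0.5466 -0.0051  0.06  ]
 [ 0.508  -0.0023  0.06  ]
 [ 0.5495  0.0114  0.06  ]
 [ 0.5471 -0.0226  0.06  ]] yaw -0.07109500923091228 flange dia 0.03403353189709991
thinplate [[0.5692 0.0456 0.01  ]
 [0.4719 0.0443 0.01  ]
 [0.4704 0.1026 0.01  ]] yaw 0.013806870284696026 w 0.05832221161391075
thickplate [[ 0.5528 -0.0346  0.01  ]
 [ 0.4818 -0.0283  0.01  ]
 [ 0.4856  0.0285  0.01  ]] yaw -0.08870745598038855 w 0.056891056626890625
[0.4802 0.0743 0.01  ]
[ 0.4934 -0.0008  0.01  ]
-0.005498800900342663
```

Everything agrees with the given sizes (flange diameter 33.9–34.0 mm). The thick gauge has its face at (0.548,-0.005) with yaw -0.072; the thin one has its face at (0.535,0.075) with yaw 0.014. Next I'll line up with the thick pin.

```bash
python3 -m crank '[[2,-1.5,-3,-0.066],[4.2,-3.0,-6,-0.066],[4.2,-3.0,-9.5,-0.066],[4.2,-3.0,-12,-0.066],[4.2,-3.0,-12.3,-0.066],[4.2,-3.0,-12.3,-0.066],[4.2,-3.0,-12.3,-0.066],[4.2,-3.0,-12.3,-0.066]]' 1 30
```

```text
t: 6.28
eef_pos: [0.4629, 0.0011, 0.0508]
ee_rot: [3.14, -0.111, 0.008]
contact_force: [-0.4, 0.1, -0.7]
grip_width: 0.389
grasp_force: 30.0
```

```bash
python3 -m crank '[[0.5,-0.06,-0.1,0],[1.0,-0.1,-0.1,0],[1.3,-0.12,-0.1,0],[1.3,-0.12,-0.1,0],[1.3,-0.12,-0.1,0]]'; python3 -m crank '[[0.2,-0.01,0,0],[0.4,-0.03,0,0],[0.4,-0.03,0,0],[0.4,-0.03,0,0]]';  python3 -m crank '[[0.2,-0.01,0,0],[0.2,-0.01,0,0],[0.2,-0.01,0,0]]'
```

```text
t: 6.7
eef_pos: [0.4743, -0.0004, 0.0478]
ee_rot: [3.14, -0.112, 0.001]
contact_force: [0.0, -0.0, -1.0]
grip_width: 0.385
grasp_force: 30.0
t: 7.03
eef_pos: [0.4779, -0.0007, 0.0475]
ee_rot: [3.14, -0.112, -0.0]
contact_force: [0.2, -0.3, -0.7]
grip_width: 0.387
grasp_force: 30.0
t: 7.28
eef_pos: [0.48, -0.0008, 0.0476]
ee_rot: [3.14, -0.112, 0.0]
contact_force: [-0.5, -0.2, -1.0]
grip_width: 0.391
grasp_force: 30.0
```

```bash
python3 -m crank '[[0,0,0.2,0],[0.2,-0.01,0.2,0],[0.2,-0.01,0.2,0],[0.2,-0.01,0.2,0]]'; python3 -m crank '[[0.2,-0.01,0,0],[0.2,-0.01,0,0],[0.2,-0.01,0,0]]';  python3 -m crank '[[0.2,-0.01,0,0],[0.2,-0.01,0,0],[0.2,-0.01,0,0]]'
```

```text
t: 7.62
eef_pos: [0.4821, -0.0009, 0.0497]
ee_rot: [3.14, -0.112, 0.001]
contact_force: [-0.7, 0.9, -0.8]
grip_width: 0.386
grasp_force: 30.0
t: 7.87
eef_pos: [0.484, -0.001, 0.0495]
ee_rot: [3.14, -0.112, 0.0]
contact_force: [0.4, 0.3, -0.0]
grip_width: 0.387
grasp_force: 30.0
t: 8.12
eef_pos: [0.4861, -0.0011, 0.0496]
ee_rot: [3.14, -0.112, 0.0]
contact_force: [-0.7, -1.0, -1.2]
grip_width: 0.388
grasp_force: 30.0
```

```bash
python3 -m crank '[[0.2,-0.01,0,0],[0.2,-0.01,0,0],[0.2,-0.01,0,0]]'; python3 -m crank '[[0.2,-0.01,0,0],[0.2,-0.01,0,0],[0.2,-0.01,0,0]]';  python3 -m crank '[[0.2,-0.02,0,0],[0.4,-0.03,0,0],[0.4,-0.03,0,0]]'
```

```text
t: 8.37
eef_pos: [0.488, -0.0012, 0.0496]
ee_rot: [3.14, -0.112, 0.0]
contact_force: [-0.3, 0.4, -0.9]
grip_width: 0.39
grasp_force: 30.0
t: 8.62
eef_pos: [0.49, -0.0013, 0.0496]
ee_rot: [3.14, -0.112, 0.0]
contact_force: [-0.2, -0.5, -0.3]
grip_width: 0.388
grasp_force: 30.0
t: 8.87
eef_pos: [0.4945, -0.0016, 0.0497]
ee_rot: [-3.14, 0.112, -0.001]
contact_force: [0.8, -1.2, -0.1]
grip_width: 0.387
grasp_force: 30.0
```

This is the 22 mm bore, as it has slid past the taper without contact. I'll push it home.

```bash
python3 -m crank '[[0.5,-0.04,0,0],[1.0,-0.07,0,0],[1.5,-0.11,0,0],[2.0,-0.14,0,0],[2.3,-0.165,0,0],[2.3,-0.165,0,0],[2.3,-0.165,0,0]]'; python3 -m crank '[[0.2,-0.01,0,0],[0.3,-0.02,0,0],[0.3,-0.02,0,0]]';  python3 -m crank '[[0.2,-0.01,0,0],[0.2,-0.01,0,0],[0.2,-0.01,0,0]]'
```

```text
t: 9.45
eef_pos: [0.5169, -0.0032, 0.0494]
ee_rot: [3.14, -0.112, -0.0]
contact_force: [0.8, 0.8, -0.2]
grip_width: 0.388
grasp_force: 30.0
t: 9.7
eef_pos: [0.5201, -0.0035, 0.0496]
ee_rot: [3.14, -0.112, 0.0]
contact_force: [-0.1, 0.2, -1.6]
grip_width: 0.387
grasp_force: 30.0
t: 9.95
eef_pos: [0.5203, -0.0035, 0.0492]
ee_rot: [3.139, -0.112, -0.005]
contact_force: [-4.6, 0.6, 2.8]
grip_width: 0.39
grasp_force: 30.0
```

```bash
python3 -m crank '[[0,0,0,0],[0,0,0,0],[0,0,0,0],[0,0,0,0],[0,0,0,0]]' 0.4 30; python3 -m crank '[[0,0,3,0],[0,0,7,0],[-2,0,11,0],[-4,3,11,0],[-6,7,11,0],[-8,10,11,0],[-9,13,11,0.1],[-9,15,11,0.1],[-9,15,11,0.1],[-9,15,11,0.1]]' 0 30; python3 snap.py w3; python3 top.py w2 .034 170,204 180,244 142,190 163,264
```

```text
t: 10.37
eef_pos: [0.5225, -0.0036, 0.0497]
ee_rot: [-3.14, 0.112, -0.002]
contact_force: [0.4, 0.0, 0.3]
grip_width: 0.587
grasp_force: 0.0
t: 11.2
eef_pos: [0.432, 0.1475, 0.1598]
ee_rot: [-3.141, -0.049, -0.001]
contact_force: [0.7, 0.2, -0.3]
grip_width: 0.994
grasp_force: 0.0
[[328.6742   0.     281.0096]
 [  0.     328.6742 206.168 ]
 [  0.       0.       1.    ]] -0.0535399754764141 [[-0.0002 -0.9607 -0.2775  0.0781]
 [ 1.      0.0001 -0.0009  0.0005]
 [ 0.0008 -0.2775  0.9607 -0.1613]
 [ 0.      0.      0.      1.    ]] [0.432  0.1475 0.1598] [[ 0.9995  0.0314  0.0009]
 [ 0.0314 -0.9995  0.0002]
 [ 0.0009 -0.0002 -1.    ]]
[[0.4724 0.178  0.034 ]
 [0.4463 0.1748 0.034 ]
 [0.4816 0.1954 0.034 ]
 [0.4329 0.1882 0.034 ]] mean [0.4583 0.1841 0.034 ]
```

View pics/w3.png

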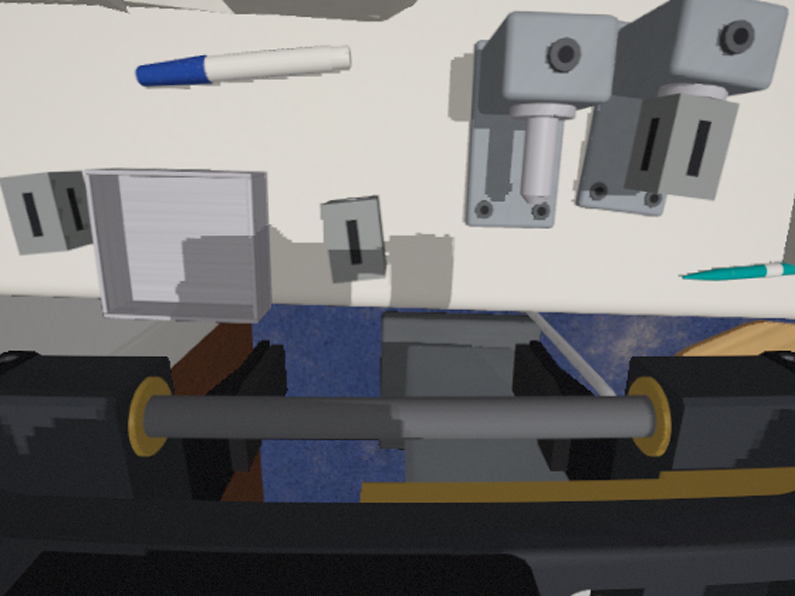

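Insert R sits home on the thick pin, with its end against the flange at about (690,92). Insert M's slot runs (350,222)→(355,262) and insert L's runs (28,194)→(38,234). The bin rim is at (87,170), (267,172), (270,320) and (105,320).

```bash
python3 top.py w3 .034 350,221 355,263; python3 top.py w3 .034 28,194 38,235;python3 top.py w3 .036 87,170 267,172 270,320 105,320
```

```text
[[0.4722 0.1786 0.034 ]
 [0.4459 0.1754 0.034 ]] mean [0.459 0.177 0.034]
[[0.4844 0.3817 0.034 ]
 [0.4585 0.3795 0.034 ]] mean [0.4714 0.3806 0.034 ]
[[0.4995 0.3392 0.036 ]
 [0.5003 0.2281 0.036 ]
 [0.4068 0.2303 0.036 ]
 [0.403  0.3412 0.036 ]] mean [0.4524 0.2847 0.036 ]
```

```bash
python3 -m crank '[[1.5,1.5,-1,0.085],[2.7,2.95,-3,0.085],[2.7,2.95,-5,0.085],[2.7,2.95,-9,0.085],[2.7,2.95,-12,0.085],[2.7,2.95,-14,0.085],[2.7,2.95,-15,0.085],[2.7,2.95,-15.4,0.085],[2.7,2.95,-15.4,0.085],[2.7,2.95,-15.4,0.085]]' 0.36 30; python3 -m crank '[[0,0,0,0],[0,0,0,0],[0,0,0,0],[0,0,0,0],[0,0,0,0],[0,0,0,0],[0,0,0,0],[0,0,0,0]]' 1 30
```

```text
t: 12.08
eef_pos: [0.4599, 0.1759, 0.0065]
ee_rot: [-3.136, -0.177, -0.003]
contact_force: [0.7, 0.2, 0.4]
grip_width: 0.636
grasp_force: 0.0
t: 12.75
eef_pos: [0.4594, 0.1762, 0.0062]
ee_rot: [-3.136, -0.179, -0.002]
contact_force: [-0.0, -1.1, 5.5]
grip_width: 0.385
grasp_force: 30.0
```

```bash
python3 -m crank '[[0,0,2,0],[-0.5,0,5,0],[-1.2,-2,6,-0.1],[-1.2,-6,6,-0.1],[-1.2,-9,5,-0.1],[-1.2,-10.24,4.3,-0.1],[-1.2,-10.24,4.3,-0.1],[-1.2,-10.24,4.3,-0.1],[-1.2,-10.24,4.3,-0.1],[-1.2,-10.24,4.3,-0.1]]'
```

```text
t: 13.58
eef_pos: [0.4472, 0.0755, 0.0488]
ee_rot: [-3.14, -0.026, -0.001]
contact_force: [0.1, 1.5, -0.6]
grip_width: 0.389
grasp_force: 30.0
```

```bash
python3 -m crank '[[0.5,0.01,0,0],[1.0,0.015,0,0],[1.5,0.02,0,0],[1.8,0.025,0,0],[1.8,0.025,0,0],[1.8,0.025,0,0]]'; python3 -m crank '[[0.2,0,0,0],[0.2,0,0,0],[0.2,0,0,0]]'
```

```text
t: 14.08
eef_pos: [0.4651, 0.0739, 0.0485]
ee_rot: [-3.142, -0.022, 0.0]
contact_force: [0.4, 0.5, -1.0]
grip_width: 0.39
grasp_force: 30.0
t: 14.33
eef_pos: [0.4669, 0.0737, 0.0486]
ee_rot: [3.141, 0.022, -0.0]
contact_force: [-0.2, -0.4, -1.8]
grip_width: 0.39
grasp_force: 30.0
```

```bash
python3 -m crank '[[0.2,0.03,0.06,0],[0.2,0.03,0.06,0],[0.2,0.03,0.06,0]]'; python3 -m crank '[[0.2,0,0,0],[0.2,0,0,0],[0.2,0,0,0]]';python3 -m crank '[[0.2,0,0,0],[0.2,0,0,0],[0.2,0,0,0]]'
```

```text
t: 14.58
eef_pos: [0.469, 0.0742, 0.0492]
ee_rot: [-3.142, -0.022, -0.0]
contact_force: [-0.0, -0.6, -0.2]
grip_width: 0.391
grasp_force: 30.0
t: 14.83
eef_pos: [0.4711, 0.0741, 0.0492]
ee_rot: [-3.142, -0.021, -0.0]
contact_force: [-0.3, -0.5, -0.8]
grip_width: 0.388
grasp_force: 30.0
t: 15.08
eef_pos: [0.473, 0.0741, 0.0492]
ee_rot: [3.141, 0.022, 0.0]
contact_force: [-1.0, 0.2, -0.6]
grip_width: 0.385
grasp_force: 30.0
```

```bash
python3 -m crank '[[0.2,0,0,0],[0.2,0,0,0],[0.2,0,0,0]]'; python3 -m crank '[[0.2,0.01,0,0],[0.2,0.01,0,0],[0.2,0.01,0,0]]'
```

```text
t: 15.33
eef_pos: [0.4751, 0.0741, 0.0492]
ee_rot: [3.142, 0.022, 0.0]
contact_force: [0.4, -0.8, -1.7]
grip_width: 0.387
grasp_force: 30.0
t: 15.58
eef_pos: [0.477, 0.0742, 0.0492]
ee_rot: [3.141, 0.022, 0.0]
contact_force: [1.0, -0.5, -1.1]
grip_width: 0.388
grasp_force: 30.0
```

```bash
python3 -m crank '[[0.2,0,0,0],[0.2,0,0,0],[0.2,0,0,0]]'; python3 -m crank '[[0.2,0.01,0,0],[0.4,0.01,0,0],[0.4,0.01,0,0]]'
```

```text
t: 15.83
eef_pos: [0.4791, 0.0742, 0.0492]
ee_rot: [3.142, 0.022, 0.0]
contact_force: [-0.3, 0.1, -1.9]
grip_width: 0.392
grasp_force: 30.0
t: 16.08
eef_pos: [0.4835, 0.0744, 0.0493]
ee_rot: [-3.141, -0.021, -0.001]
contact_force: [-1.3, -0.1, -0.5]
grip_width: 0.386
grasp_force: 30.0
```

It slides freely past the stop, so it is the 18.5 mm bore. I'll push it home.

```bash
python3 -m crank '[[0.5,0.01,0,0],[1.0,0.015,0,0],[1.5,0.02,0,0],[2.0,0.025,0,0],[2.2,0.03,0,0],[2.2,0.03,0,0],[2.2,0.03,0,0]]'; python3 -m crank '[[0.2,0,0,0],[0.3,0,0,0],[0.3,0,0,0]]'; python3 -m crank '[[0.2,0,0,0],[0.2,0,0,0],[0.2,0,0,0]]'
```

```text
t: 16.67
eef_pos: [0.5048, 0.0746, 0.049]
ee_rot: [3.141, 0.022, -0.001]
contact_force: [-0.4, 0.3, -0.4]
grip_width: 0.386
grasp_force: 30.0
t: 16.92
eef_pos: [0.5081, 0.0746, 0.0492]
ee_rot: [3.141, 0.022, 0.0]
contact_force: [0.6, 0.7, -0.3]
grip_width: 0.391
grasp_force: 30.0
t: 17.17
eef_pos: [0.5093, 0.0746, 0.049]
ee_rot: [3.141, 0.022, -0.002]
contact_force: [-0.9, 0.2, -0.9]
grip_width: 0.387
grasp_force: 30.0
```

```bash
python3 -m crank '[[0.1,0,0,0],[0.1,0,0,0],[0.1,0,0,0]]'
```

```text
t: 17.42
eef_pos: [0.5093, 0.0745, 0.0489]
ee_rot: [3.141, 0.022, -0.005]
contact_force: [-5.1, -0.2, 1.9]
grip_width: 0.386
grasp_force: 30.0
```

```bash
python3 -m crank '[[0,0,0,0],[0,0,0,0],[0,0,0,0],[0,0,0,0],[0,0,0,0]]' 0.4 30; python3 -m crank '[[0,0,3,0],[0,0,7,0],[-2,1,11,0],[-4,4,11,0],[-6,8,11,0],[-8,12,11,0],[-8,16,11,0.071],[-8,20,11,0.071],[-8,24,11,0.071],[-8,27,11,0.071],[-8,29,11,0.071],[-8,29,11,0.071],[-8,29,11,0.071],[-8,29,11,0.071]]' 0.47 30; python3 snap.py w4 | tail -3
```

```text
t: 17.83
eef_pos: [0.5114, 0.0746, 0.0493]
ee_rot: [-3.141, -0.021, -0.001]
contact_force: [-0.9, 0.3, -0.3]
grip_width: 0.588
grasp_force: 0.0
t: 19.0
eef_pos: [0.4311, 0.3635, 0.1588]
ee_rot: [3.137, 0.132, -0.0]
contact_force: [-0.3, -0.6, 0.9]
grip_width: 0.528
grasp_force: 0.0
 [ 0.      0.      0.      1.    ]] [0.4311 0.3635 0.1588] [[ 0.9965  0.0839 -0.0002]
 [ 0.0839 -0.9965 -0.0014]
 [-0.0004  0.0014 -1.    ]]
```

View pics/w4.png

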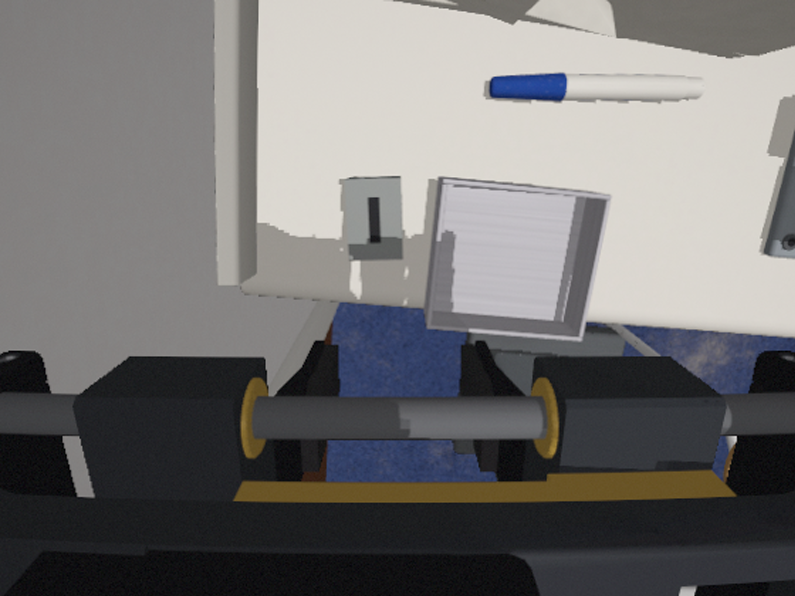

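Insert L's slot runs (374,197)→(375,242), with its face edges at columns 342 and 402. The bin's left rim runs (440,178)→(426,325). A ridge or wall shows at the left, at columns 217-258, and I'll check its clearance.

```bash
python3 top.py w4 .034 374,197 375,242; python3 top.py w4 .034 342,218 402,218; python3 top.py w4 .036 440,178 426,325 610,194 583,339; python3 top.py w4 0 258,200; for z in 0 .05 .1 .2; do python3 top.py w4 $z 217,200; python3 top.py top $z 196,340 205,340; done
```

```text
[[0.4853 0.3827 0.034 ]
 [0.4579 0.3802 0.034 ]] mean [0.4716 0.3814 0.034 ]
[[0.471  0.4013 0.034 ]
 [0.4741 0.3648 0.034 ]] mean [0.4725 0.3831 0.034 ]
[[0.4998 0.3444 0.036 ]
 [0.407  0.3435 0.036 ]
 [0.4998 0.2407 0.036 ]
 [0.4057 0.2393 0.036 ]] mean [0.4531 0.292  0.036 ]
[[0.4741 0.4628 0.    ]] mean [0.4741 0.4628 0.    ]
[[0.472  0.4909 0.    ]] mean [0.472  0.4909 0.    ]
[[0.4984 0.4888 0.    ]
 [0.499  0.4674 0.    ]] mean [0.4987 0.4781 0.    ]
[[0.4778 0.472  0.05  ]] mean [0.4778 0.472  0.05  ]
[[0.498  0.4744 0.05  ]
 [0.4985 0.4535 0.05  ]] mean [0.4982 0.464  0.05  ]
[[0.4835 0.4531 0.1   ]] mean [0.4835 0.4531 0.1   ]
[[0.4976 0.4599 0.1   ]
 [0.4981 0.4397 0.1   ]] mean [0.4978 0.4498 0.1   ]
[[0.4951 0.4152 0.2   ]] mean [0.4951 0.4152 0.2   ]
[[0.4967 0.431  0.2   ]
 [0.4972 0.412  0.2   ]] mean [0.4969 0.4215 0.2   ]
```

The bin-side gap is tight and the left wall is about 8 cm from the insert. I'll turn the gripper a quarter and grip the insert by its ends, keeping the wide body clear of the wall.

```bash
python3 -m crank '[[0,-3,0,-0.12],[0,-5,0,-0.24],[1,-5,0,-0.36],[2,-5,0,-0.48],[3,-5,0,-0.6],[4.05,-5,0,-0.72],[4.05,-5,0,-0.84],[4.05,-5,0,-0.96],[4.05,-5,0,-1.08],[4.05,-5,0,-1.2],[4.05,-5,0,-1.32],[4.05,-3,0,-1.44],[4.05,0,0,-1.565],[4.05,1.8,0,-1.565],[4.05,1.8,0,-1.565],[4.05,1.8,0,-1.565],[4.05,1.8,0,-1.565]]' 0 30; python3 -c "
from plant import readout as r; print(r.observe()['qpos'])"
```

```text
t: 20.47
eef_pos: [0.4918, 0.3073, 0.0787]
ee_rot: [-2.355, 2.009, 0.061]
contact_force: [0.4, 0.4, 0.5]
grip_width: 1.001
grasp_force: 0.0
[-1.42380717  0.88592462  1.28666132  1.96437918 -1.04120995  1.13059701
 -2.65981095]
```

The arm hit its joint limits turning that way: the camera has to face the other side. I'll back off upwards and turn back first.

```bash
python3 -m crank '[[0,-2,3,0.12],[0,-5,5,0.24],[0,-8,6,0.36],[0,-8,6,0.48],[0,-8,6,0.6],[0,-8,6,0.72],[0,-8,6,0.84],[0,-8,6,0.96],[0,-8,6,1.08],[0,-8,6,1.2],[0,-8,6,1.32],[0,-8,6,1.44],[0,-8,6,1.5],[0,-8,6,1.5]]' 0 30; python3 -c "
from plant import readout as r; print(r.observe()['qpos'])"
```

```text
t: 21.63
eef_pos: [0.4925, 0.2288, 0.1406]
ee_rot: [-3.127, -0.141, 0.096]
contact_force: [1.2, -0.6, -0.4]
grip_width: 0.995
grasp_force: 0.0
[-1.21710641  0.54228725  1.00116293  1.93654782 -0.56052882  1.03111178
 -1.42827198]
```

```bash
cat > rd.py <<'E'
from h import *; from plant import readout
np.set_printoptions(precision=4,suppress=True)
s=readout.observe(); R=Ro.from_rotvec(s["ee_rot"]).as_matrix(); print(s["qpos"],s["eef_pos"],"yaw",np.arctan2(R[1,0],R[0,0]),"zaxis",R[:,2])
E
python3 -m crank '[[0,0,0.5,0],[0,0,1,0],[0,0,1,0],[0,0,1,0]]'; python3 rd.py; python3 -m crank '[[0,1,0.5,0.12],[0,3,0.5,0.24],[-1,5,0.5,0.36],[-2.1,7,0.5,0.48],[-2.1,7,0.5,0.6],[-2.1,7,0.5,0.72],[-2.1,7,0.5,0.84],[-2.1,7,0.5,0.96],[-2.1,7,0.5,1.08],[-2.1,7,0.5,1.2],[-2.1,7,0.5,1.32],[-2.1,7,0.5,1.44],[-2.1,7,0.5,1.57],[-2.1,7,0.5,1.57],[-2.1,7,0.5,1.57],[-2.1,7,0.5,1.57]]';python3 rd.py
```

```text
t: 21.97
eef_pos: [0.4926, 0.2296, 0.1505]
ee_rot: [-3.128, -0.141, 0.095]
contact_force: [0.2, 0.2, -0.3]
grip_width: 1.001
grasp_force: 0.0
[-1.2302  0.5319  1.0155  1.927  -0.547   1.0485 -1.4408] [0.4926 0.2296 0.1505] yaw 0.09053253347706809 zaxis [-0.0612  0.006  -0.9981]
t: 23.3
eef_pos: [0.4714, 0.2996, 0.155]
ee_rot: [2.096, 2.288, -0.077]
contact_force: [-0.7, 0.2, -0.7]
grip_width: 0.999
grasp_force: 0.0
[-1.1519  0.4201  0.6357  1.8875 -0.2382  0.9611 -0.3253] [0.4714 0.2996 0.155 ] yaw 1.658316988231158 zaxis [-0.0057 -0.0622 -0.998 ]
```

```bash
python3 -m crank '[[0,2,0,0],[0,4,0,0],[0,5,0,0],[0,5.5,0,0],[0,6,0,0],[0,6.4,0,0],[0,6.4,0,0],[0,6.4,0,0]]';  python3 -m crank '[[0,0,-3,0],[0,0,-6,0],[0,0,-8,0],[0,0,-9,0],[0,0,-9.5,0],[0,0,-9.5,0]]'; python3 rd.py
```

```text
t: 23.97
eef_pos: [0.4714, 0.3631, 0.155]
ee_rot: [2.094, 2.29, -0.078]
contact_force: [0.1, 0.5, 0.2]
grip_width: 1.0
grasp_force: 0.0
t: 24.47
eef_pos: [0.4713, 0.3631, 0.0597]
ee_rot: [2.093, 2.29, -0.079]
contact_force: [0.7, -0.6, 0.3]
grip_width: 1.004
grasp_force: 0.0
[-1.1454  0.5985  0.5493  1.8644 -0.347   0.8269 -0.335 ] [0.4713 0.3631 0.0597] yaw 1.6607393025311923 zaxis [-0.0062 -0.0631 -0.998 ]
```

```bash
python3 -m crank '[[0,0.1,-2,0],[0,0.2,-3.5,0],[0,0.3,-4.3,0],[0,0.3,-4.6,0],[0,0.3,-4.6,0],[0,0.3,-4.6,0]]' 0 15;  python3 -m crank '[[0,0,0,0],[0,0,0,0],[0,0,0,0],[0,0,0,0],[0,0,0,0],[0,0,0,0],[0,0,0,0],[0,0,0,0],[0,0,0,0],[0,0,0,0]]' 1 20
```

```text
t: 24.97
eef_pos: [0.472, 0.3671, 0.0151]
ee_rot: [2.093, 2.29, -0.074]
contact_force: [0.2, 0.6, 1.2]
grip_width: 1.0
grasp_force: 0.0
t: 25.8
eef_pos: [0.4713, 0.3668, 0.0141]
ee_rot: [2.093, 2.291, -0.077]
contact_force: [-0.6, 0.1, 1.5]
grip_width: 0.571
grasp_force: 20.0
```

```bash
python3 -m crank '[[0,0,2,0],[0,0,4,0],[0,-0.5,7,0],[-1,-3,8,0],[-1.9,-6,8,0],[-1.9,-8.5,8,0],[-1.9,-9.25,7,0],[-1.9,-9.25,5,0],[-1.9,-9.25,3.5,0],[-1.9,-9.25,2.4,0],[-1.9,-9.25,2.4,0],[-1.9,-9.25,2.4,0],[-1.9,-9.25,2.4,0]]' 1 20; python3 rd.py
```

```text
t: 26.88
eef_pos: [0.4528, 0.2746, 0.0384]
ee_rot: [2.092, 2.291, -0.076]
contact_force: [0.3, 0.6, -1.3]
grip_width: 0.567
grasp_force: 20.0
[-1.0683  0.5438  0.5461  2.0356 -0.351   0.6991 -0.2154] [0.4528 0.2746 0.0384] yaw 1.6615823625023634 zaxis [-0.0047 -0.0617 -0.9981]
```

Holding it over the bin. Now I'll release it, rise and look.

```bash
python3 -m crank '[[0,0,0,0],[0,0,0,0],[0,0,0,0],[0,0,0,0],[0,0,0,0]]' 0.2 20; python3 -m crank '[[0,0,3,0],[0,0,7,0],[0,0,11,0],[0,0,15,0],[0,-3,19,0],[0,-6,22,0],[-3,-10,22,-0.12],[-5,-14,22,-0.24],[-6,-18,22,-0.36],[-6,-18,22,-0.48],[-6,-18,22,-0.6],[-6,-18,22,-0.72],[-6,-18,22,-0.84],[-6,-18,22,-0.96],[-6,-18,22,-1.08],[-6,-18,22,-1.2],[-6,-18,22,-1.32],[-6,-18,22,-1.44],[-6,-18,22,-1.5],[-6,-18,22,-1.5]]' 0.2; python3 snap.py w5 | tail -3
```

```text
t: 27.3
eef_pos: [0.4524, 0.2744, 0.0384]
ee_rot: [2.093, 2.291, -0.076]
contact_force: [0.2, -0.2, 0.9]
grip_width: 0.783
grasp_force: 0.0
t: 28.97
eef_pos: [0.3921, 0.0938, 0.2581]
ee_rot: [-3.123, -0.249, 0.097]
contact_force: [0.5, -1.2, -0.4]
grip_width: 0.803
grasp_force: 0.0
 [ 0.      0.      0.      1.    ]] [0.3921 0.0938 0.2581] [[ 0.9854  0.1584 -0.0624]
 [ 0.1588 -0.9873  0.0017]
 [-0.0613 -0.0116 -0.9981]]
```

View pics/w5.png

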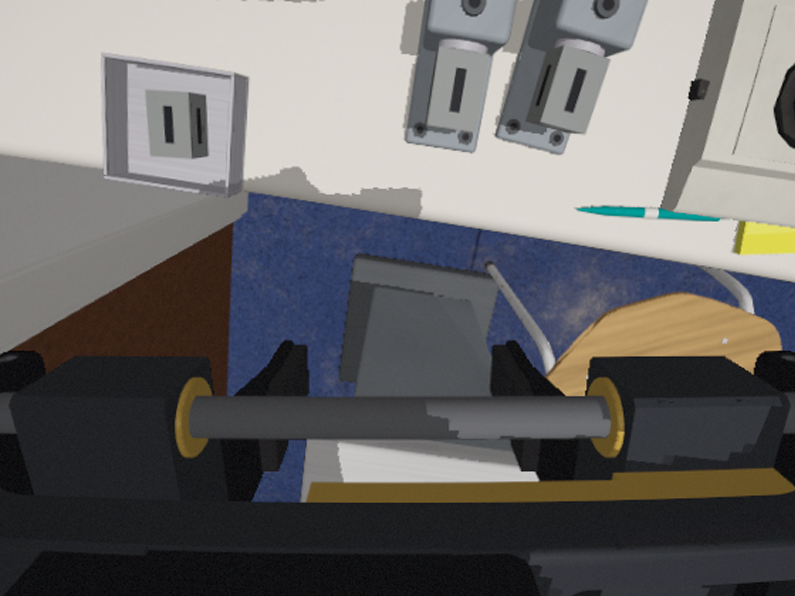

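Insert L lies flat in the middle of the bin at (175,125). The other two sit against their flanges at (460,85) and (575,85), nothing is gripped, and the bystanders in view look undisturbed.

```bash
python3 -c "
from plant import workorder; print(workorder.job_done())"
```

```text
the job is handed in; nothing more can be done
None
```

The job is handed in at about 29 s of the 72 s: the right-hand insert (22 mm) is home on the thick pin, the middle one (18.5 mm) is home on the thin pin, and the left one is in the bin, found to be the shrunk one by elimination, not tried on a pin.

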